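# Size the salt shaker in the slide gauge

### The arm

A 7-joint arm with a two-finger parallel gripper is mounted at the origin on a cart in front of the work surface, level with it; the furniture and walls round the work are solid. World frame = base frame: x ahead of the robot, y to its left, z up, the work surface at z = 0. Lengths are in m, angles in rad, forces in N, time in s.
With the tool pointing down it reaches from about 0.4 to 0.85 m from the base axis. Payload 6.9 kg.
Tool frame: the origin (TCP) lies midway between the tips of the shut fingers; the grasp point (between the pads) lies 19 mm behind it; z points along the fingers, y is the line along which they close (so a half turn about z gives the same grasp; the last joint's range is limited). The gripper opens to 85 mm and grips with 20 to 120 N. Pads are 22 mm wide; open, the fingers measure 114 mm over their backs; the gripper's body (76 mm by 85 mm) begins 54 mm behind the grasp point. The pads swing forward as they close: fully open they stand 13 mm farther back than shut.
Start: joints at [1.292, 0.507, -0.238, 1.5, 0.126, 1.149, -0.155], TCP at [0.234, -0.58, 0.231] pointing down, gripper open.
Joint ranges: [-3.08, 3.08], [-0.24, 2.05], [-1.43, 1.35], [0, 2.5], [-1.52, 4.66], [0.17, 1.96], [-2.89, 2.89]. Speed limits (rad/s): [2.39, 2.39, 3.14, 3.14, 3.14, 3.14, 3.14].

### API

Orientations are given as a unit quaternion [w, x, y, z].
In Python, from workcell import robot gives the robot as it stands.
- The arm moves only by the tool play_rows, never from a script. Its argument "increments" is a list of rows, each a list of 7 numbers: the turn, a rotation vector about the tool's x, y, z in degrees, then the shift along the tool's x, y, z in cm, then the finger opening in cm, from 0 to 8.54. In form: [[wx, wy, wz, x, y, z, jaw], ...]. A call has 1 to 8 rows; each row shifts and turns the commanded pose from where the row before left it, along the tool's axes as they then stand; what a row does not reach is not made up. A row lasts 1/10 s, in which the tool goes at most 50 mm and 8.59 degrees, less where a joint would pass 70% of its speed; a pose out of reach is approached as far as the arm can. A call is refused whole if a number of a shift passes 5 or a number of a turn 8.59, either way. A call with a gripper value outside its range is refused whole. The fingers move at their own pace and stop on an object; "force" is the grip in N (left out, the last holds). Time passes only in rows, so rows that do not move let the fingers close. It gives the time, the measured TCP pose, the force, the opening and the grip force at its end, in the units of the state.
- robot.sense(): the state, without advancing time (a new reading comes with each control period).
- robot.capture(name): name is "scene" or "top"; returns the picture (480x640x3 uint8, red, green, blue); there is no depth.
- robot.calibration(name): a dict with "K" (3x3 intrinsics, pixels), "eye" and "attitude" of the camera in the world. Camera axes: x right, y up, looking along -z (the intrinsics and any distortion apply to the point x, -y, -z); pixel columns grow to the right and rows downward; lengths in m; the calibration is good to about 2 mm. A picture is of the moment at which its call begins. calibration takes no time and is no camera call.
- robot.sign_off(): hands the job in; it is judged then, once.
The state is a dict: "time_s": time; "q": joint angles; "joint_vel": joint speeds; "effort": joint torques, N m; "tool_pos": TCP position; "orientation": TCP orientation; "contact_force": force on the tool from outside, world axes, zero at the start; "ft_torque": the same for the moment, N m; "gripper_width": finger opening in m; "finger_force": force on a finger pad.
Only numpy, scipy, OpenCV 4.12 (cv2) and the standard library are available. Lean on these libraries where they do the work, as an engineer would, in place of code of your own. Each camera call takes 0.05 s, during which the arm holds its last target. There are 200 camera calls.

### The job

Measure the width of the salt shaker for a rack clip: stand it upright on the wooden bed of the slide gauge, between the two jaws, and let go of it. Then slide the gauge's red-blocked jaw gently by its block along the beam until both jaws touch the shaker, without squeezing it hard or cocking the jaw askew, and leave the gauge closed on it like that. Leave the shot glasses and the pepper mill where they are.

Things in the scene. Friction and masses are not known exactly. Their poses are not given: they have to be found in the camera images.
- salt_shaker: salt shaker, clear barrel with grey top, round, barrel 40 to 46 mm in diameter (not known more closely: it is to be measured) up to 66 mm high, 35 mm in diameter above, 90 mm high in all, 0.1 kg; origin at the centre of its underside, z up. Starts standing on the worktop on the robot's right
- gauge: bench slide gauge, fixed: wooden bed 130 mm along its x, 310 mm along y, top 12 mm above the worktop; steel beam along y at x = -40 mm, 26 mm high. Origin on the worktop under the bed's centre; z up; the jaw slides along y and closes towards +y; the jaws project from the beam to +x. The shaker stands on the clear bed between the jaws, best at x = +8 mm
- fixed_jaw: fixed jaw at the gauge's +y end: aluminium plate 10 mm thick, 16 to 62 mm above the worktop, on a dark block 36 mm square, 49 mm high, at the beam. Origin at worktop height on the beam's axis in the plane of its flat measuring face, which looks to -y; axes as the gauge's; the plate runs from the origin to x = +92 mm, y = 0 to +10 mm
- moving_jaw: sliding jaw: same plate on a red block (36 mm along x, 44 along y, 49 high; screw head to 57) riding on the beam. Origin at worktop height on the beam's axis in the plane of its flat measuring face, which looks to +y; axes as the gauge's, turning as it cocks; plate from the origin to x = +92 mm, y = -10 mm to 0. At least 60 mm of beam lies free behind the block's flat back
- jaw_slide (a joint): opening of the gauge in m: the gap between the two measuring faces at the beam, 0 (shut) to 0.150; starts between 0.105 and 0.140. Slides against about 3 N of friction and stays where it is left
- jaw_cock (a joint): askew angle of the sliding jaw, rad, about the vertical through its origin: 0 square, positive when the plate's free end runs ahead. Play +-0.15 against a spring of 8 N m/rad. A push on the block in line with the beam leaves it square until the shaker bears (5 N there, 48 mm off the beam: -0.03); a push on the plate cocks it, and it springs back off the shaker when let go
- shot_glass_a: a clear shot glass, 48 mm across and 61 mm high, standing loose on the worktop; origin at the centre of its underside; a bystander
- shot_glass_b: a clear shot glass, 48 mm across and 61 mm high, standing loose on the worktop; origin at the centre of its underside; a bystander
- mill: wooden pepper mill, 58 mm across and 170 mm high, standing loose farther back; origin at the centre of its underside; a bystander
Things that resemble listed ones, but are neither listed nor needed, are in the scene too. What is shaped like the salt_shaker but purple or turquoise is not meant.

How it is judged:
By the outcome, as a careful person would: the job done as asked, in the order asked, and still so for the second after the job is handed in, with the robot touching nothing.
It also fails if it takes over 61 s, if anything falls off the work surface, if the arm or the gripper's body presses on something with over 40 N, if the wrist force passes 120 N, or if a joint passes its speed limit or range.

## Working session

There is one attempt and no reset: what is moved stays moved. The work goes in short steps, Python scripts to look and compute and a tool call to move; the robot and the scene stay as the last step left them, time stands still between calls to the robot, and variables do not carry over. Pictures are saved under pics/ and viewed, at most 12 in all, crops included, and the job is handed in when it is done.

Besides the shell and the picture viewer there is one more tool, called after ">>>" as name(argument=value, ...), one argument or row to a line, values as JSON. play_rows: Moves the arm, as the interface text tells. Its arguments: {"type":"object","properties":{"increments":{"type":"array","items":{"type":"array","items":{"type":"number"}}},"force":{"type":"number"}},"required":["increments"]}

```bash
mkdir -p pics; ls; python3 - <<'E'
from workcell import robot
import cv2,numpy as np
for n in("scene","top"):
    im=robot.capture(n); cv2.imwrite(f"pics/{n}0.png",im[:,:,::-1]); print(n,robot.calibration(n))
s=robot.sense();print(s)
E
```

```text
pics
scene {'K': array([[537.08960679,   0.        , 318.39391518],
       [  0.        , 537.08960679, 252.42645717],
       [  0.        ,   0.        ,   1.        ]]), 'eye': array([-0.24410699,  0.40253408,  0.87595008]), 'attitude': array([-0.40918832, -0.19505342,  0.36794365,  0.81187225])}
top {'K': array([[603.97920712,   0.        , 321.77852768],
       [  0.        , 603.97920712, 240.62028997],
       [  0.        ,   0.        ,   1.        ]]), 'eye': array([-0.50365398, -0.22930389,  1.42091249]), 'attitude': array([ 0.69155571,  0.23643338, -0.2112412 , -0.64902012])}
{'time_s': 0.1, 'q': array([ 1.2924984 ,  0.50824609, -0.23754228,  1.50100418,  0.12568844,
        1.14889101, -0.15475169]), 'joint_vel': array([-0.00198183, -0.00234312, -0.00093129, -0.00168432,  0.00041612,
        0.00069804, -0.00100285]), 'effort': array([-5.49836739e-03, -6.21831322e+01, -2.19500877e+00, -2.50203681e+01,
        1.23721012e-02,  7.91276107e-03, -6.10993325e-06]), 'tool_pos': array([ 0.23380773, -0.57915269,  0.23053164]), 'orientation': array([-7.65561811e-04,  9.81637672e-01,  1.90753433e-01, -1.53809604e-04]), 'contact_force': array([0.01144731, 0.77471882, 0.01162318]), 'ft_torque': array([ 0.02747603, -0.02534774,  0.0250445 ]), 'finger_force': 0.0, 'gripper_width': 0.08523767495399624}
```

View pics/scene0.png

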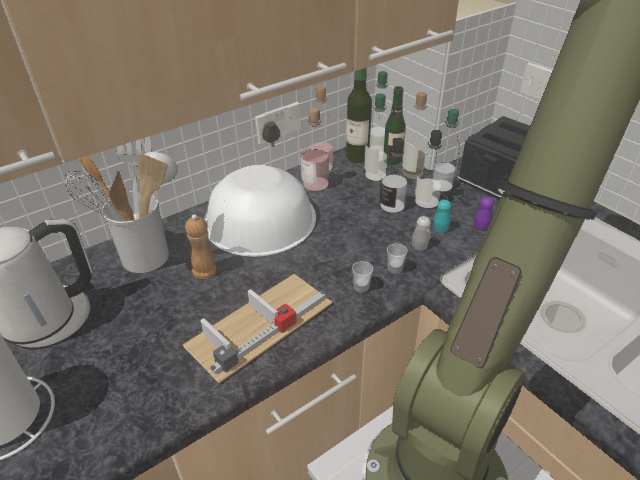

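View pics/top0.png

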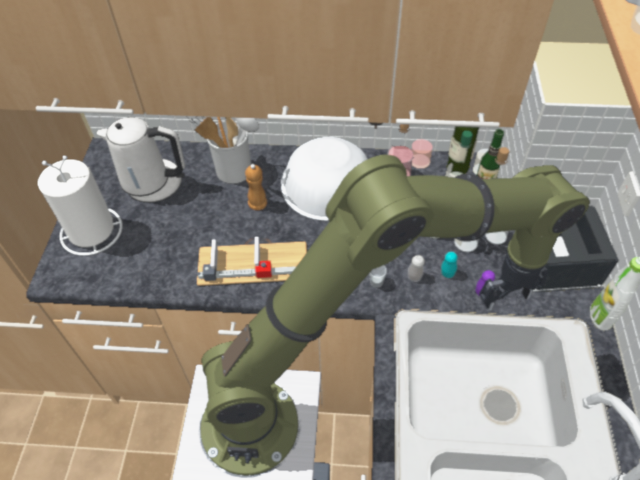

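The scene view shows the grey-topped clear shaker at (422,233), turquoise at (442,216), purple at (485,213), shot glasses at (362,277) and (397,258), and the gauge with its red block at (286,317). In the top view the shaker is at (417,268), turquoise at (450,264), purple at (485,282), and the red block at (264,269).
Could be mistaken for the shaker: the turquoise one, the purple one, and the white bottles behind. I choose the grey one at (422,233) and check it in a close crop.

```bash
cat > h.py <<'E'
import numpy as np,cv2
from scipy.spatial.transform import Rotation as R
from workcell import robot
def ray(n,p):
    c=robot.calibration(n);q=c["attitude"];K=c["K"]
    d=np.linalg.inv(K)@[p[0],p[1],1];d=R.from_quat([q[1],q[2],q[3],q[0]]).apply([d[0],-d[1],-d[2]])
    return np.array(c["eye"]),d
def onz(n,p,z):
    e,d=ray(n,p);return e+d*(z-e[2])/d[2]
def proj(n,X):
    c=robot.calibration(n);q=c["attitude"];v=R.from_quat([q[1],q[2],q[3],q[0]]).inv().apply(np.array(X)-c["eye"])
    u=c["K"]@[v[0],-v[1],-v[2]];return u[:2]/u[2]
def tri(p,q):
    (a,d),(b,f)=ray("scene",p),ray("top",q);d=d/np.linalg.norm(d);f=f/np.linalg.norm(f)
    A=np.c_[d,-f];t=np.linalg.lstsq(A,b-a,rcond=None)[0];X,Y=a+d*t[0],b+f*t[1];return (X+Y)/2,np.linalg.norm(X-Y)
E
python3 - <<'E'
from h import *
s=cv2.imread("pics/scene0.png");t=cv2.imread("pics/top0.png")
a=cv2.resize(s[270:380,180:340],(480,330),interpolation=3)
b=cv2.resize(s[195:285,340:460],(320,240),interpolation=3)
c=cv2.resize(t[235:290,190:320],(520,220),interpolation=3)
d=cv2.resize(t[240:300,360:430],(280,240),interpolation=3)
im=np.zeros((570,800,3),np.uint8)
im[:330,:480]=a;im[:240,480:]=b;im[330:550,:520]=c;im[330:570,520:]=d
cv2.imwrite("pics/crop0.png",im)
for n,i in(("scene",s),("top",t)):
    h=cv2.cvtColor(i,cv2.COLOR_BGR2HSV)
    m=(((h[...,0]<6)|(h[...,0]>174))&(h[...,1]>150)&(h[...,2]>90)).astype(np.uint8)
    k,l,st,ce=cv2.connectedComponentsWithStats(m)
    for j in range(1,k):
        if st[j,4]>40: print(n,"red",st[j],ce[j])
    m=((h[...,0]>8)&(h[...,0]<24)&(h[...,1]>60)&(h[...,2]>130)).astype(np.uint8)
    r=np.zeros_like(m)
    if n=="scene": r[260:390,175:345]=m[260:390,175:345]
    else: r[235:292,190:320]=m[235:292,190:320]
    P=np.argwhere(r)[:,::-1].astype(np.float32)
    rect=cv2.minAreaRect(P);bx=cv2.boxPoints(rect);print(n,"bed box",bx.round(1).tolist())
    q=cv2.convexHull(P);ap=cv2.approxPolyDP(q,5,True)[:,0];print([(p.tolist(),onz(n,p,.012).round(3).tolist()) for p in ap])
E
```

```text
scene red [275 304  21  28 298] [284.52684564 317.87248322]
scene bed box [[179.10000610351562, 377.70001220703125], [192.1999969482422, 258.6000061035156], [356.29998779296875, 276.5], [343.29998779296875, 395.70001220703125]]
[([344.0, 389.0], [0.223, 0.019, 0.012]), ([218.0, 382.0], [0.381, 0.204, 0.012]), ([183.0, 346.0], [0.503, 0.22, 0.012]), ([192.0, 260.0], [0.736, 0.086, 0.012]), ([294.0, 274.0], [0.545, -0.085, 0.012]), ([330.0, 300.0], [0.426, -0.101, 0.012]), ([344.0, 352.0], [0.292, -0.036, 0.012])]
top red [256 261  15  17 199] [263.50753769 269.66834171]
top bed box [[194.89999389648438, 246.60000610351562], [305.8999938964844, 240.3000030517578], [308.0, 278.8999938964844], [197.10000610351562, 285.1000061035156]]
[([306.0, 243.0], [0.541, -0.091, 0.012]), ([285.0, 280.0], [0.41, -0.043, 0.012]), ([197.0, 284.0], [0.382, 0.2, 0.012]), ([200.0, 247.0], [0.509, 0.216, 0.012])]
```

View pics/crop0.png

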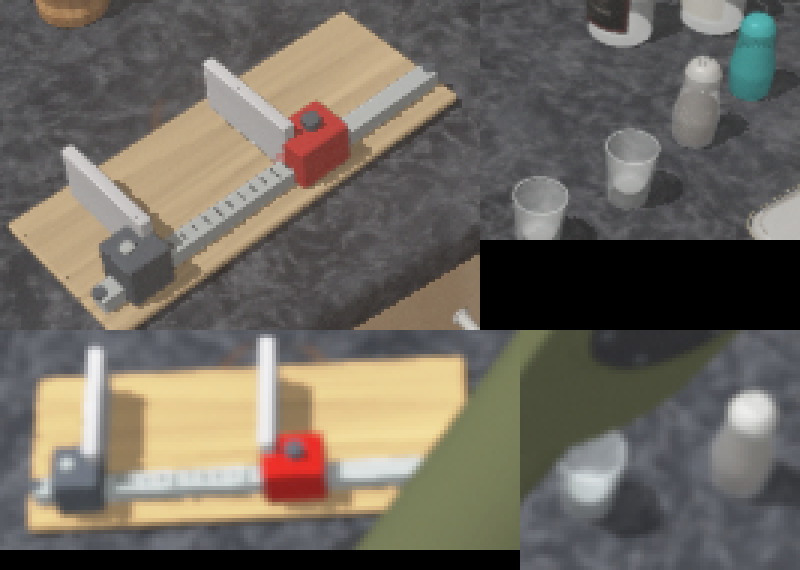

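The crop confirms a clear barrel with a grey-white cap, turquoise behind it, and shot glasses in front. Scene pixels: cap (423.6,219.7), base (421,250). Top pixels: cap (418,260). The fixed jaw's top edge runs (205,319)–(230,341.7), the moving jaw's (248.3,291)–(271.7,313.3).

```bash
python3 - <<'E'
from h import *
print("cap tri",tri((423.6,219.7),(418,260)))
print("cap z.088",onz("scene",(423.6,219.7),.088),onz("top",(418,260),.088))
print("base front scene",onz("scene",(421,250),0),"top",onz("top",(415.5,281),0))
print("barrel edges at z.03 scene",onz("scene",(413,240),.03),onz("scene",(430,240),.03))
g=lambda x,y:((640+0*x),0)
for k,p in dict(glassA=(362.5,290),glassB=(397,271),turq=(441,231),purple=(482,229)).items(): print(k,onz("scene",p,0).round(3))
a=-np.array([.0,0]);C=np.array([.462,.057]);th=np.arctan2(.037,.306);ex=np.array([np.cos(th),np.sin(th)]);ey=np.array([-ex[1],ex[0]])
print("yaw deg",np.degrees(th))
def gz(P): d=P[:2]-C;return (d@ex).round(4),(d@ey).round(4)
for k,n,p,z in [("fix far","scene",(205,319),.062),("fix near","scene",(230,341.7),.062),("mov far","scene",(248.3,291),.062),("mov near","scene",(271.7,313.3),.062),
 ("fix far t","top",(190+104/4,235+17/4),.062),("fix near t","top",(190+102/4,235+120/4),.062),("mov far t","top",(190+258/4,235+8/4),.062),("mov near t","top",(190+259/4,235+118/4),.062),
 ("red top scene","scene",(180+318/3,270+122/3),.049),("red top top","top",(190+293/4,235+117/4),.049)]:
    P=onz(n,p,z);print(k,P.round(4),gz(P))
E
```

```text
cap tri (array([ 0.45090057, -0.40486748,  0.08139902]), np.float64(0.0011035534923851944))
cap z.088 [ 0.44584074 -0.39838907  0.088     ] [ 0.44553034 -0.40404458  0.088     ]
base front scene [ 0.43718501 -0.39457158  0.        ] top [ 4.35813579e-01 -4.06680015e-01 -2.22044605e-16]
barrel edges at z.03 scene [ 0.45309789 -0.37833249  0.03      ] [ 0.42787143 -0.41159169  0.03      ]
glassA [ 0.416 -0.188  0.   ]
glassB [ 0.416 -0.295  0.   ]
turq [ 0.461 -0.489  0.   ]
purple [ 0.402 -0.58   0.   ]
yaw deg 6.894451076312669
fix far [0.4975 0.1635 0.062 ] (np.float64(0.0481), np.float64(0.1015))
fix near [0.4145 0.1517 0.062 ] (np.float64(-0.0358), np.float64(0.0997))
mov far [0.5143 0.0517 0.062 ] (np.float64(0.0512), np.float64(-0.0115))
mov near [0.429  0.0462 0.062 ] (np.float64(-0.034), np.float64(-0.0067))
fix far t [0.503  0.1598 0.062 ] (np.float64(0.053), np.float64(0.0971))
fix near t [0.4151 0.1458 0.062 ] (np.float64(-0.0359), np.float64(0.0938))
mov far t [0.5172 0.0518 0.062 ] (np.float64(0.0542), np.float64(-0.0117))
mov near t [0.4231 0.0383 0.062 ] (np.float64(-0.0409), np.float64(-0.0139))
red top scene [0.4281 0.0125 0.049 ] (np.float64(-0.039), np.float64(-0.0401))
red top top [0.4341 0.0175 0.049 ] (np.float64(-0.0324), np.float64(-0.0359))
```

Shaker ≈ (0.447, −0.402): the two views agree to about 4 mm, and the reach is fine. Gauge centre ≈ (0.462, 0.057) with yaw 6.9°; the opening of about 0.110 is within the given range. Going above the shaker.

>>> play_rows(
  increments=[
    [0, 0, 0, 4.4, -1.4, 0, 8.5],
    [0, 0, 0, 4.4, -1.4, 0, 8.5],
    [0, 0, 0, 4.4, -1.4, 0, 8.5],
    [0, 0, 0, 4.4, -1.4, 0, 8.5],
    [0, 0, 0, 4.4, -1.4, 0, 8.5],
    [0, 0, 0, 4.4, -1.4, 0, 8.5],
    [0, 0, 0, 0, 0, 0, 8.5],
  ],
)

```text
time_s: 0.8
tool_pos: [0.4538, -0.3957, 0.2311]
orientation: [-0.002, 0.981, 0.196, 0.002]
contact_force: [0.5, 0.2, -0.2]
gripper_width: 0.0847
finger_force: 0.0
```

>>> play_rows(
  increments=[
    [0, 0, -8.5, 0, 0, 0, 8.5],
    [0, 0, -8.5, 0, 0, 0, 8.5],
    [0, 0, -8.5, 0, 0, 0, 8.5],
    [0, 0, -8.5, 0, 0, 0, 8.5],
    [0, 0, -8.5, 0, 0, 0, 8.5],
    [0, 0, -8.5, 0, 0, 0, 8.5],
    [0, 0, -8.5, 0, 0, 0, 8.5],
    [0, 0, -8.5, 0, 0, 0, 8.5],
  ],
)

```text
time_s: 1.6
tool_pos: [0.4469, -0.4029, 0.2309]
orientation: [-0.0, 0.705, 0.709, -0.0]
contact_force: [-0.7, -0.8, 0.5]
gripper_width: 0.085
finger_force: 0.0
```

>>> play_rows(
  increments=[
    [0, 0, -7, 0, 0, 0, 8.5],
    [0, 0, 0, 0, 0, 3, 8.5],
    [0, 0, 0, 0, 0, 0, 8.5],
    [0, 0, 0, 0, 0, 0, 8.5],
  ],
)

```text
time_s: 2.0
tool_pos: [0.4468, -0.4027, 0.201]
orientation: [-0.001, 0.663, 0.749, 0.0]
contact_force: [-0.0, -0.1, 0.7]
gripper_width: 0.0849
finger_force: 0.0
```

```bash
cat >> h.py <<'E'
def to(X,yaw=6.9):
    s=robot.sense();q=s["orientation"];r=R.from_quat([q[1],q[2],q[3],q[0]])
    M=r.as_matrix();ty=np.degrees(np.arctan2(M[1,1],M[0,1]));dy=(yaw-ty+90)%180-90
    print("tcp",s["tool_pos"].round(4),"tilt",M[:,2].round(3),"tool y yaw",ty.round(2),"turn z",-dy.round(2),"shift cm",(M.T@(np.array(X)-s["tool_pos"])*100).round(2),"F",s["contact_force"].round(2),"w",s["gripper_width"].round(4),"ff",s["finger_force"],"t",s["time_s"])
E
python3 - <<'E'
from h import *
to((.447,-.402,.03))
s=robot.capture("scene");t=robot.capture("top")
im=np.zeros((480,800,3),np.uint8);im[:,:400]=cv2.resize(s[190:290,360:460],(400,400))[:400].repeat(1,0) if 0 else cv2.resize(s[180:300,360:460],(400,480));im[:,400:]=cv2.resize(t[200:320,360:460],(400,480))
cv2.imwrite("pics/a1.png",im[:,:,::-1])
E
```

```text
Traceback (most recent call last):
  File "h.py", line 19, in to
    print("tcp",s["tool_pos"].round(4),"tilt",M[:,2].round(3),"tool y yaw",ty.round(2),"turn z",-dy.round(2),"shift cm",(M.T@(np.array(X)-s["tool_pos"])*100).round(2),"F",s["contact_force"].round(2),"w",s["gripper_width"].round(4),"ff",s["finger_force"],"t",s["time_s"])
                                                                                                                                                                                                           ^^^^^^^^^^^^^^^^^^^^^^^^
AttributeError: 'float' object has no attribute 'round'
```

```bash
sed -i 's/s\["gripper_width"\].round(4)/round(s["gripper_width"],4)/' h.py
python3 - <<'E'
from h import *
to((.447,-.402,.03))
s=robot.capture("scene");t=robot.capture("top")
im=np.hstack([cv2.resize(s[180:300,360:460],(400,480)),cv2.resize(t[200:320,360:460],(400,480))])
cv2.imwrite("pics/a1.png",im[:,:,::-1])
E
```

```text
tcp [ 0.4468 -0.4027  0.201 ] tilt [-0.001  0.001 -1.   ] tool y yaw 6.96 turn z 0.06 shift cm [ 0.04  0.05 17.1 ] F [-0.04 -0.13  0.71] w 0.0849 ff 0.0 t 2.0
```

View pics/a1.png

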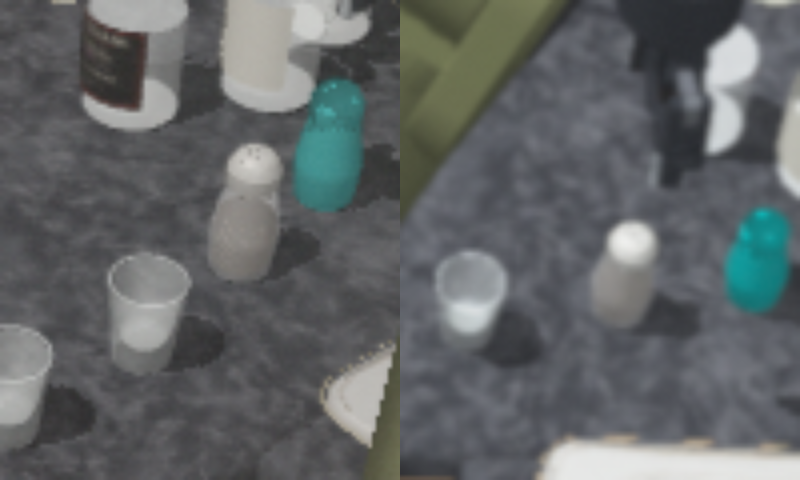

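The approach looks clear: the shaker stands alone between glass B and the turquoise one. Its cap is at top (417.8,260.8) and its base edge at (415,281.8). The refined centre is (0.451, −0.406).

>>> play_rows(
  increments=[
    [0, 0, 0, -0.3, 0.4, 3, 8.5],
    [0, 0, 0, 0, 0, 4, 8.5],
    [0, 0, 0, 0, 0, 4, 8.5],
    [0, 0, 0, 0, 0, 3, 8.5],
    [0, 0, 0, 0, 0, 2, 8.5],
    [0, 0, 0, 0, 0, 1.3, 8.5],
    [0, 0, 0, 0, 0, 0, 8.5],
    [0, 0, 0, 0, 0, 0, 8.5],
  ],
)

```text
time_s: 2.9
tool_pos: [0.4525, -0.4056, 0.0294]
orientation: [0.001, 0.663, 0.749, 0.0]
contact_force: [0.3, -0.4, -0.2]
gripper_width: 0.085
finger_force: 0.0
```

>>> play_rows(
  increments=[
    [0, 0, 0, 0, 0, 0, 6],
    [0, 0, 0, 0, 0, 0, 5],
    [0, 0, 0, 0, 0, 0, 4],
    [0, 0, 0, 0, 0, 0, 3],
    [0, 0, 0, 0, 0, 0, 3],
    [0, 0, 0, 0, 0, 0, 3],
  ],
  force=20,
)

```text
time_s: 3.5
tool_pos: [0.4522, -0.4056, 0.0294]
orientation: [0.001, 0.663, 0.749, -0.0]
contact_force: [-0.6, 0.7, 5.9]
gripper_width: 0.0401
finger_force: 19.7
```

```bash
python3 - <<'E'
from h import *
to((.4625,.1196,.22))
E
```

```text
tcp [ 0.4522 -0.4056  0.0294] tilt [ 0.001 -0.001 -1.   ] tool y yaw 6.98 turn z 0.08 shift cm [ 51.98   7.43 -19.12] F [-0.65  0.65  5.9 ] w 0.0401 ff 19.6539064479839 t 3.5
```

Gripped at 40.1 mm, so the shaker is close to 40 mm wide. Lifting and carrying.

>>> play_rows(
  increments=[
    [0, 0, 0, 0, 0, -1, 3],
    [0, 0, 0, 0, 0, -2, 3],
    [0, 0, 0, 0, 0, -3, 3],
    [0, 0, 0, 0, 0, -4, 3],
    [0, 0, 0, 0, 0, -4, 3],
    [0, 0, 0, 0, 0, -3, 3],
    [0, 0, 0, 0, 0, -2, 3],
    [0, 0, 0, 0, 0, 0, 3],
  ],
  force=25,
)

```text
time_s: 4.3
tool_pos: [0.453, -0.4058, 0.222]
orientation: [0.003, 0.663, 0.749, 0.0]
contact_force: [0.5, -0.5, -1.2]
gripper_width: 0.0396
finger_force: 25.3
```

>>> play_rows(
  increments=[
    [0, 0, 0, 2, 0.3, 0, 3],
    [0, 0, 0, 3.5, 0.5, 0, 3],
    [0, 0, 0, 3.5, 0.5, 0, 3],
    [0, 0, 0, 3.5, 0.5, 0, 3],
    [0, 0, 0, 3.5, 0.5, 0, 3],
    [0, 0, 0, 3.5, 0.5, 0, 3],
    [0, 0, 0, 3.5, 0.5, 0, 3],
    [0, 0, 0, 3.5, 0.5, 0, 3],
  ],
)

```text
time_s: 5.1
tool_pos: [0.4562, -0.1362, 0.2176]
orientation: [-0.001, 0.663, 0.749, -0.0]
contact_force: [0.1, -0.1, -0.2]
gripper_width: 0.0396
finger_force: 25.3
```

>>> play_rows(
  increments=[
    [0, 0, 0, 3.5, 0.5, 0, 3],
    [0, 0, 0, 3.5, 0.5, 0, 3],
    [0, 0, 0, 3.5, 0.5, 0, 3],
    [0, 0, 0, 3.5, 0.5, 0, 3],
    [0, 0, 0, 3.5, 0.5, 0, 3],
    [0, 0, 0, 3.5, 0.5, 0, 3],
    [0, 0, 0, 2, 0.3, 0, 3],
    [0, 0, 0, 0, 0, 0, 3],
  ],
)

```text
time_s: 5.9
tool_pos: [0.461, 0.0981, 0.2179]
orientation: [-0.001, 0.661, 0.751, 0.0]
contact_force: [-0.0, -0.5, -1.2]
gripper_width: 0.0393
finger_force: 25.3
```

```bash
python3 - <<'E'
from h import *
to((.4625,.1196,.12))
E
```

```text
tcp [0.461  0.0981 0.2179] tilt [-0.001  0.002 -1.   ] tool y yaw 7.3 turn z 0.4 shift cm [2.1  0.43 9.79] F [-0.04 -0.5  -1.2 ] w 0.0393 ff 25.288127274212115 t 5.9
```

>>> play_rows(
  increments=[
    [0, 0, 0.4, 1, 0.2, 3, 3],
    [0, 0, 0, 1.1, 0.2, 4, 3],
    [0, 0, 0, 0, 0, 3, 3],
    [0, 0, 0, 0, 0, 1.5, 3],
    [0, 0, 0, 0, 0, 0, 3],
    [0, 0, 0, 0, 0, 0, 3],
  ],
  force=20,
)

```text
time_s: 6.5
tool_pos: [0.4632, 0.1154, 0.1033]
orientation: [-0.0, 0.665, 0.746, -0.0]
contact_force: [-0.4, 0.7, -0.6]
gripper_width: 0.04
finger_force: 25.3
```

```bash
python3 - <<'E'
from h import *
to((.4625,.1196,.045))
s=robot.capture("scene");t=robot.capture("top")
im=np.hstack([cv2.resize(s[220:380,170:310],(420,480),interpolation=3),cv2.resize(t[190:290,190:269],(380,480),interpolation=3)])
cv2.imwrite("pics/a2.png",im[:,:,::-1])
E
```

```text
tcp [0.4632 0.1154 0.1033] tilt [-0.001 -0.    -1.   ] tool y yaw 6.56 turn z -0.34 shift cm [ 0.42 -0.02  5.83] F [-0.42  0.73 -0.65] w 0.04 ff 25.297883008831832 t 6.5
```

View pics/a2.png

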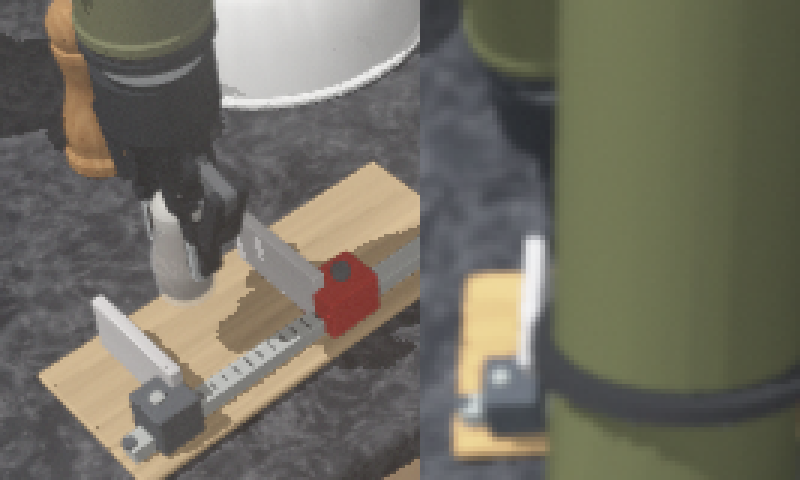

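The shaker hangs upright between the jaws, just above them (base around (232,322) in the scene). Lowering it.

>>> play_rows(
  increments=[
    [0, 0, -0.3, 0.2, 0, 2, 3],
    [0, 0, 0, 0, 0, 2, 3],
    [0, 0, 0, 0, 0, 1.2, 3],
    [0, 0, 0, 0, 0, 0.4, 3],
    [0, 0, 0, 0, 0, 0, 3],
    [0, 0, 0, 0, 0, 0, 3],
  ],
)

```text
time_s: 7.2
tool_pos: [0.4637, 0.1182, 0.048]
orientation: [0.0, 0.663, 0.748, 0.0]
contact_force: [0.5, -0.4, -1.3]
gripper_width: 0.0398
finger_force: 25.3
```

>>> play_rows(
  increments=[
    [0, 0, 0, 0, 0, 0.2, 3],
    [0, 0, 0, 0, 0, 0, 3],
    [0, 0, 0, 0, 0, 0, 3],
  ],
)

```text
time_s: 7.5
tool_pos: [0.4633, 0.118, 0.0455]
orientation: [0.0, 0.663, 0.748, 0.0]
contact_force: [0.0, 0.5, -1.1]
gripper_width: 0.0397
finger_force: 25.3
```

>>> play_rows(
  increments=[
    [0, 0, 0, 0, 0, 0.2, 3],
    [0, 0, 0, 0, 0, 0, 3],
    [0, 0, 0, 0, 0, 0, 3],
  ],
)

```text
time_s: 7.8
tool_pos: [0.4631, 0.118, 0.0432]
orientation: [-0.0, 0.663, 0.748, -0.0]
contact_force: [0.1, 0.4, -0.8]
gripper_width: 0.0397
finger_force: 25.3
```

>>> play_rows(
  increments=[
    [0, 0, 0, 0, 0, 0.1, 3],
    [0, 0, 0, 0, 0, 0, 3],
    [0, 0, 0, 0, 0, 0, 3],
  ],
)

```text
time_s: 8.1
tool_pos: [0.4631, 0.118, 0.0422]
orientation: [-0.0, 0.663, 0.748, -0.0]
contact_force: [0.0, -0.8, -1.8]
gripper_width: 0.04
finger_force: 25.3
```

>>> play_rows(
  increments=[
    [0, 0, 0, 0, 0, 0.1, 3],
    [0, 0, 0, 0, 0, 0, 3],
    [0, 0, 0, 0, 0, 0, 3],
  ],
)

```text
time_s: 8.4
tool_pos: [0.4633, 0.1181, 0.0414]
orientation: [0.0, 0.663, 0.748, 0.0]
contact_force: [-0.7, -0.0, 1.0]
gripper_width: 0.0394
finger_force: 25.6
```

>>> play_rows(
  increments=[
    [0, 0, 0, 0, 0, 0.05, 3.8],
    [0, 0, 0, 0, 0, 0, 4.2],
    [0, 0, 0, 0, 0, 0, 4.8],
    [0, 0, 0, 0, 0, 0, 5.6],
    [0, 0, 0, 0, 0, 0, 6.2],
    [0, 0, 0, 0, 0, 0, 6.2],
    [0, 0, 0, 0, 0, 0, 6.2],
  ],
)

```text
time_s: 9.1
tool_pos: [0.4632, 0.118, 0.0408]
orientation: [-0.0, 0.663, 0.748, -0.0]
contact_force: [1.0, -0.5, 0.2]
gripper_width: 0.0622
finger_force: 0.0
```

>>> play_rows(
  increments=[
    [0, 0, 0, 0, 0, -1, 6.2],
    [0, 0, 0, 0, 0, -2, 6.2],
    [0, 0, 0, 0, 0, -4, 6.2],
    [0, 0, 0, 0, 0, -4, 6.2],
    [0, 0, 0, 0, 0, -3, 6.2],
    [0, 0, 0, 0, 0, 0, 6.2],
  ],
)

```text
time_s: 9.7
tool_pos: [0.465, 0.1192, 0.1852]
orientation: [0.002, 0.663, 0.748, 0.003]
contact_force: [-0.1, -0.8, 0.6]
gripper_width: 0.0619
finger_force: 0.0
```

>>> play_rows(
  increments=[
    [0, 0, 0, -3, 0, 0, 0],
    [0, 0, 0, -4, -1, 0, 0],
    [0, 0, 0, -4, -2, 0, 0],
    [0, 0, 0, -4, -1, 0, 0],
    [0, 0, 0, -4, 0, 0, 0],
    [0, 0, 0, -4, 0, 0, 0],
    [0, 0, 0, 0, 0, 0, 0],
    [0, 0, 0, 0, 0, 0, 0],
  ],
)

```text
time_s: 10.5
tool_pos: [0.4505, -0.1157, 0.1804]
orientation: [-0.001, 0.664, 0.748, -0.0]
contact_force: [0.1, 0.8, -0.3]
gripper_width: -0.0001
finger_force: 0.0
```

```bash
python3 - <<'E'
from h import *
to((.4625,.1196,.045))
s=robot.capture("scene")
cv2.imwrite("pics/s3.png",s[:,:,::-1])
cv2.imwrite("pics/a3.png",cv2.resize(s[240:390,170:350],(720,600),interpolation=3)[:,:,::-1])
E
```

```text
tcp [ 0.4505 -0.1157  0.1804] tilt [-0.001  0.001 -1.   ] tool y yaw 6.75 turn z -0.15 shift cm [23.22  3.97 13.56] F [ 0.11  0.84 -0.32] w -0.0001 ff 0.0 t 10.5
```

View pics/a3.png

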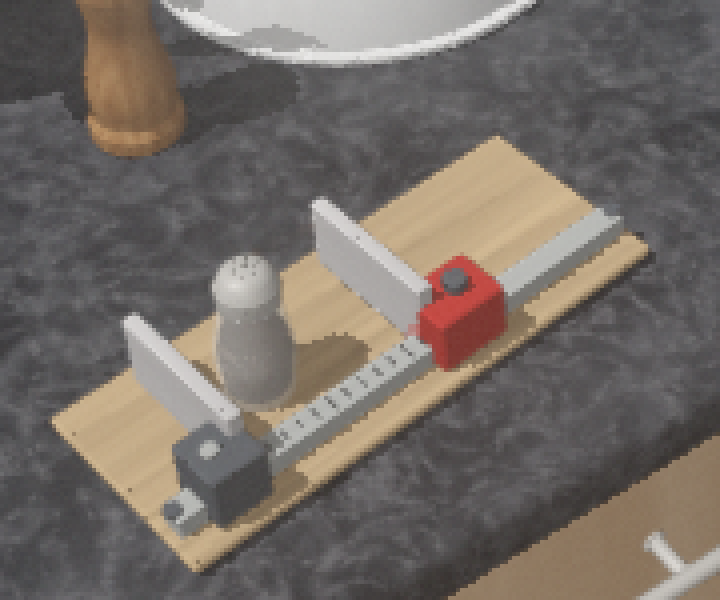

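The shaker stands upright and free between the jaws, its base edge at scene (234.5,342). The red block's top back edge runs (285.5,304)–(296.5,312.5). The bystanders are untouched.

```bash
python3 - <<'E'
from h import *
C=np.array([.462,.057]);th=np.radians(6.9);ex=np.array([np.cos(th),np.sin(th)]);ey=np.array([-ex[1],ex[0]])
f=lambda u,v:(170+u/4,240+v/4)
for k,p,z in [("shaker front",(258,408),.012),("back a",(462,256),.049),("back b",(506,290),.049),("front b",(440,330),.049),("bottom back b",(506,325),.026),("bed corner br",(498,137),.012),("fr",(650,245),.012),("bl",(53,420),.012),("fl",(200,560),.012),("screw",(456,280),.057),("beam end top",(609,213),.026),("beam top near fixed mid",(280,450),.026),("fix edge far",(140,320),.062),("fix near",(240,408),.062)]:
    P=onz("scene",f(*p),z);d=P[:2]-C;print(k,P.round(4),(d@ex).round(4),(d@ey).round(4))
E
```

```text
shaker front [0.4486 0.1292 0.012 ] -0.0046 0.0733
back a [0.4448 0.0027 0.049 ] -0.0236 -0.0518
back b [ 0.4105 -0.0022  0.049 ] -0.0582 -0.0526
front b [0.4079 0.0406 0.049 ] -0.0557 -0.0098
bottom back b [0.4081 0.0007 0.026 ] -0.0603 -0.0494
bed corner br [ 0.5435 -0.0854  0.012 ] 0.0638 -0.1512
fr [ 0.4197 -0.1036  0.012 ] -0.0613 -0.1543
bl [0.5052 0.218  0.012 ] 0.0623 0.1546
fl [0.3825 0.1984 0.012 ] -0.062 0.1499
screw [0.4257 0.0186 0.057 ] -0.0407 -0.0338
beam end top [ 0.4423 -0.0921  0.026 ] -0.0375 -0.1456
beam top near fixed mid [0.4071 0.1381 0.026 ] -0.0448 0.0871
fix edge far [0.4951 0.1648 0.062 ] 0.0458 0.103
fix near [0.4138 0.152  0.062 ] -0.0364 0.1001
```

Back face of the block is at gauge y ≈ −0.052, and its centre at x ≈ −0.0405. Going behind it with the fingers shut.

```bash
python3 - <<'E'
from h import *
to((.4317,-.0272,.032),7.0)
E
```

```text
tcp [ 0.4507 -0.1145  0.1806] tilt [-0.001  0.001 -1.   ] tool y yaw 6.89 turn z -0.11 shift cm [ 8.88 -0.83 14.87] F [0.87 0.49 0.26] w 0.0 ff 0.0 t 10.55
```

>>> play_rows(
  increments=[
    [0, 0, 0, 3, -0.3, 0, 0],
    [0, 0, 0, 3.9, -0.3, 0, 0],
    [0, 0, 0, 2, -0.2, 0, 0],
    [0, 0, 0, 0, 0, 4, 0],
    [0, 0, 0, 0, 0, 4, 0],
    [0, 0, 0, 0, 0, 3, 0],
    [0, 0, 0, 0, 0, 0, 0],
    [0, 0, 0, 0, 0, 0, 0],
  ],
)

```text
time_s: 11.35
tool_pos: [0.4322, -0.0263, 0.0712]
orientation: [-0.001, 0.662, 0.749, -0.0]
contact_force: [0.1, -0.2, 0.6]
gripper_width: 0.0003
finger_force: 0.0
```

```bash
python3 - <<'E'
from h import *
to((.4317,-.0272,.032),7.0)
s=robot.capture("scene")
cv2.imwrite("pics/a4.png",cv2.resize(s[240:390,170:350],(720,600),interpolation=3)[:,:,::-1])
E
```

```text
tcp [ 0.4322 -0.0263  0.0712] tilt [-0.001  0.001 -1.   ] tool y yaw 7.05 turn z 0.05 shift cm [-0.09 -0.06  3.92] F [ 0.07 -0.19  0.58] w 0.0003 ff 0.0 t 11.35
```

View pics/a4.png

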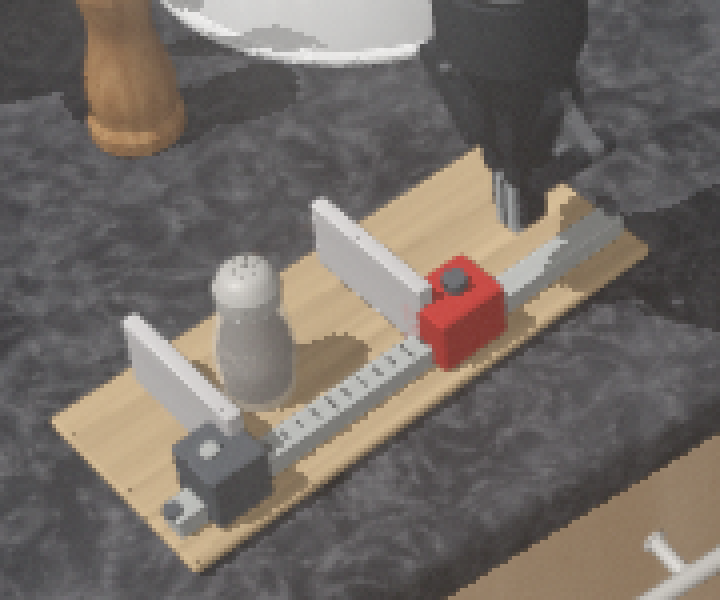

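The fingertips hang at scene (299,297), over the beam and behind the block. Lowering and advancing.

>>> play_rows(
  increments=[
    [0, 0, 0, -0.1, 0, 2, 0],
    [0, 0, 0, 0, 0, 1.2, 0],
    [0, 0, 0, 0, 0, 0.6, 0],
    [0, 0, 0, 0, 0, 0, 0],
    [0, 0, 0, 0.5, 0, 0, 0],
    [0, 0, 0, 0.5, 0, 0, 0],
    [0, 0, 0, 0, 0, 0, 0],
  ],
)

```text
time_s: 12.1
tool_pos: [0.4317, -0.0178, 0.0334]
orientation: [0.0, 0.663, 0.749, 0.001]
contact_force: [-0.2, 0.1, -0.5]
gripper_width: -0.0003
finger_force: 0.0
```

>>> play_rows(
  increments=[
    [0, 0, 0, 0.4, 0, 0, 0],
    [0, 0, 0, 0.4, 0, 0, 0],
    [0, 0, 0, 0.4, 0, 0, 0],
    [0, 0, 0, 0.4, 0, 0, 0],
  ],
)

```text
time_s: 12.5
tool_pos: [0.4294, -0.0031, 0.0329]
orientation: [0.0, 0.664, 0.748, -0.0]
contact_force: [-0.1, -3.5, 2.7]
gripper_width: -0.0003
finger_force: 1.6
```

>>> play_rows(
  increments=[
    [0, 0, 0, 0.4, 0, 0, 0],
    [0, 0, 0, 0.4, 0, 0, 0],
    [0, 0, 0, 0.4, 0, 0, 0],
    [0, 0, 0, 0.4, 0, 0, 0],
  ],
)

```text
time_s: 12.9
tool_pos: [0.4274, 0.0132, 0.0328]
orientation: [-0.0, 0.663, 0.748, -0.0]
contact_force: [0.3, -3.3, 1.9]
gripper_width: -0.0001
finger_force: 1.6
```

```bash
python3 - <<'E'
from h import *
to((.4317,-.0272,.032),7.0)
s=robot.capture("scene")
cv2.imwrite("pics/a5.png",cv2.resize(s[240:390,170:350],(720,600),interpolation=3)[:,:,::-1])
E
```

```text
tcp [0.4274 0.0132 0.0328] tilt [-0. -0. -1.] tool y yaw 6.89 turn z -0.11 shift cm [-4.07 -0.06  0.08] F [ 0.34 -3.32  1.9 ] w -0.0001 ff 1.5800303081050515 t 12.9
```

View pics/a5.png

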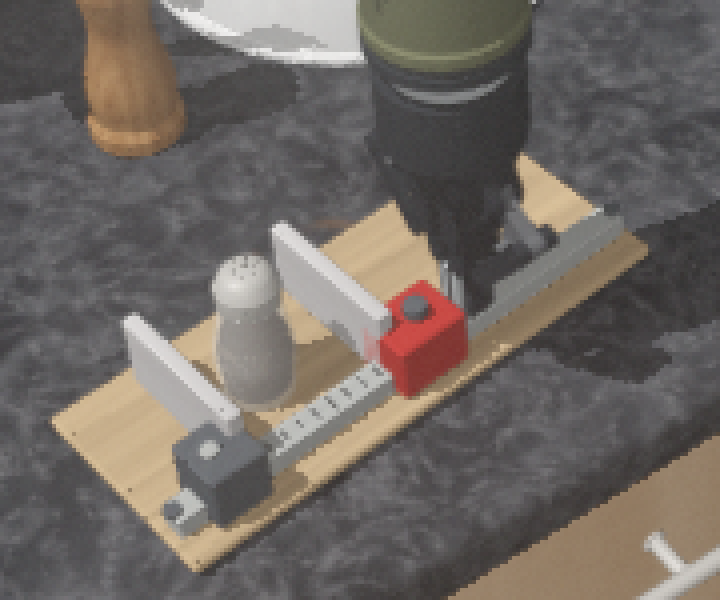

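Pushing steadily at about 3.3 N: the jaw looks square and the block has moved about 24 mm. Continuing.

>>> play_rows(
  increments=[
    [0, 0, 0, 0.4, 0, 0, 0],
    [0, 0, 0, 0.4, 0, 0, 0],
    [0, 0, 0, 0.4, 0, 0, 0],
    [0, 0, 0, 0.3, 0, 0, 0],
    [0, 0, 0, 0.3, 0, 0, 0],
  ],
)

```text
time_s: 13.45
tool_pos: [0.4252, 0.0311, 0.0328]
orientation: [-0.0, 0.663, 0.748, -0.0]
contact_force: [-0.2, -3.4, 1.8]
gripper_width: -0.0
finger_force: 1.6
```

>>> play_rows(
  increments=[
    [0, 0, 0, 0.2, 0, 0, 0],
    [0, 0, 0, 0.2, 0, 0, 0],
    [0, 0, 0, 0.2, 0, 0, 0],
    [0, 0, 0, 0.2, 0, 0, 0],
  ],
)

```text
time_s: 13.85
tool_pos: [0.4242, 0.0387, 0.0327]
orientation: [-0.0, 0.663, 0.748, -0.0]
contact_force: [-1.0, -4.4, 2.0]
gripper_width: -0.0003
finger_force: 1.9
```

>>> play_rows(
  increments=[
    [0, 0, 0, 0.2, 0, 0, 0],
    [0, 0, 0, 0.2, 0, 0, 0],
    [0, 0, 0, 0.2, 0, 0, 0],
  ],
)

```text
time_s: 14.15
tool_pos: [0.4235, 0.0447, 0.0327]
orientation: [-0.0, 0.663, 0.748, -0.0]
contact_force: [-0.8, -3.8, 1.1]
gripper_width: 0.0001
finger_force: 1.9
```

```bash
python3 - <<'E'
from h import *
to((.4317,-.0272,.032),7.0)
s=robot.capture("scene")
cv2.imwrite("pics/a6.png",cv2.resize(s[250:370,180:310],(780,600) if 0 else (650,600),interpolation=3)[:,:,::-1])
E
```

```text
tcp [0.4235 0.0447 0.0327] tilt [-0. -0. -1.] tool y yaw 6.88 turn z -0.12 shift cm [-7.24 -0.05  0.08] F [-0.85 -3.8   1.05] w 0.0001 ff 1.908238842152059 t 14.15
```

View pics/a6.png

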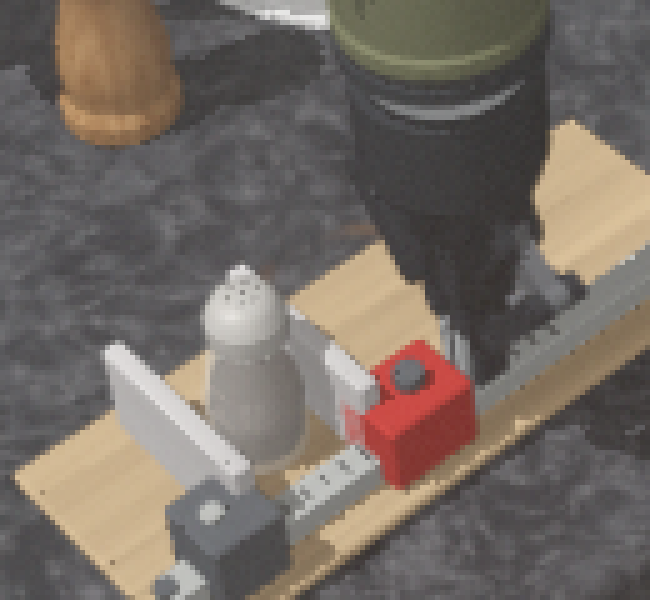

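The jaw has met the shaker (finger force 1.6 → 1.9) and is carrying it upright towards the fixed jaw, with the remaining gap near scene (227,343). Fine steps now.

>>> play_rows(
  increments=[
    [0, 0, 0, 0.1, 0, 0, 0],
    [0, 0, 0, 0.1, 0, 0, 0],
    [0, 0, 0, 0.1, 0, 0, 0],
  ],
)

```text
time_s: 14.5
tool_pos: [0.4232, 0.0477, 0.0328]
orientation: [-0.0, 0.663, 0.748, -0.0]
contact_force: [-1.2, -3.5, 1.6]
gripper_width: 0.0
finger_force: 1.8
```

>>> play_rows(
  increments=[
    [0, 0, 0, 0.1, 0, 0, 0],
    [0, 0, 0, 0.1, 0, 0, 0],
  ],
)

```text
time_s: 14.7
tool_pos: [0.4229, 0.0497, 0.0328]
orientation: [-0.0, 0.663, 0.748, -0.0]
contact_force: [-2.5, -4.6, 1.4]
gripper_width: -0.0001
finger_force: 1.8
```

```bash
python3 - <<'E'
from h import *
to((.4317,-.0272,.032),7.0)
E
```

```text
tcp [0.4229 0.0497 0.0328] tilt [-0. -0. -1.] tool y yaw 6.89 turn z -0.11 shift cm [-7.74 -0.05  0.08] F [-2.5  -4.57  1.4 ] w -0.0001 ff 1.848074784502387 t 14.7
```

>>> play_rows(
  increments=[
    [0, 0, 0, 0.1, 0, 0, 0],
    [0, 0, 0, 0, 0, 0, 0],
  ],
)

```text
time_s: 14.9
tool_pos: [0.4229, 0.0509, 0.0328]
orientation: [-0.0, 0.663, 0.748, 0.0]
contact_force: [-1.6, -3.2, 0.6]
gripper_width: -0.0
finger_force: 1.4
```

>>> play_rows(
  increments=[
    [0, 0, 0, 0.1, 0, 0, 0],
    [0, 0, 0, 0, 0, 0, 0],
  ],
)

```text
time_s: 15.1
tool_pos: [0.4228, 0.0518, 0.0328]
orientation: [-0.0, 0.663, 0.748, 0.0]
contact_force: [-1.9, -4.2, 0.5]
gripper_width: 0.0001
finger_force: 1.5
```

```bash
python3 - <<'E'
from h import *
to((.4317,-.0272,.032),7.0)
s=robot.capture("scene")
cv2.imwrite("pics/a7.png",cv2.resize(s[290:360,190:280],(720,560),interpolation=3)[:,:,::-1])
E
```

```text
tcp [0.4228 0.0518 0.0328] tilt [-0.  0. -1.] tool y yaw 6.9 turn z -0.1 shift cm [-7.95 -0.07  0.08] F [-1.94 -4.18  0.54] w 0.0001 ff 1.5153979329625145 t 15.1
```

View pics/a7.png

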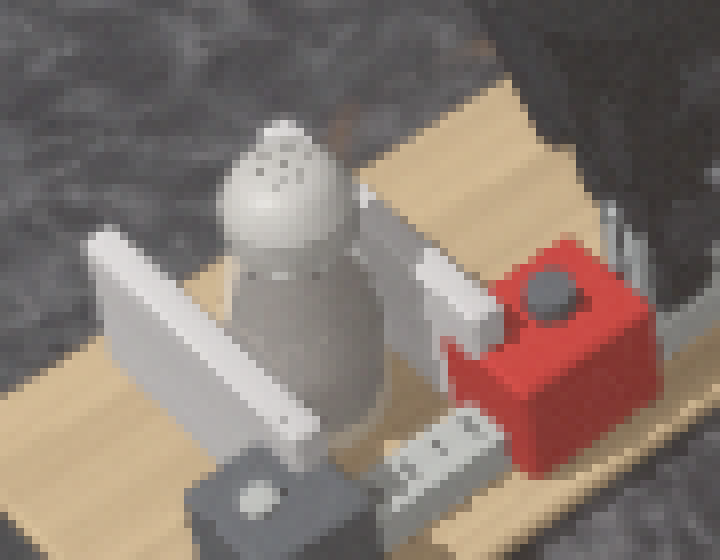

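The shaker is upright against the moving jaw, with a small gap to the fixed jaw still visible. Fixed face edge near scene (230,343), moving one near (250.6,333).

```bash
python3 - <<'E'
from h import *
C=np.array([.462,.057]);th=np.radians(6.9);ex=np.array([np.cos(th),np.sin(th)]);ey=np.array([-ex[1],ex[0]])
for k,p,z in [("fix",(190+320/8,290+422/8),.062),("fix far",(190+118/8,290+232/8),.062),("mov",(190+480/8,290+345/8),.062),("mov mid",(190+418/8,290+280/8),.062)]:
    P=onz("scene",p,z);d=P[:2]-C;print(k,(d@ex).round(4),(d@ey).round(4))
E
```

```text
fix -0.038 0.1012
fix far 0.0484 0.1019
mov -0.0455 0.0581
mov mid -0.0176 0.0563
```

>>> play_rows(
  increments=[
    [0, 0, 0, 0.1, 0, 0, 0],
    [0, 0, 0, 0, 0, 0, 0],
  ],
)

```text
time_s: 15.35
tool_pos: [0.4227, 0.0528, 0.0328]
orientation: [-0.0, 0.663, 0.748, 0.0]
contact_force: [-0.8, -4.1, 1.3]
gripper_width: 0.0
finger_force: 1.6
```

>>> play_rows(
  increments=[
    [0, 0, 0, 0.1, 0, 0, 0],
    [0, 0, 0, 0, 0, 0, 0],
  ],
)

```text
time_s: 15.55
tool_pos: [0.4225, 0.0537, 0.0328]
orientation: [-0.0, 0.663, 0.748, -0.0]
contact_force: [-2.4, -4.0, 1.4]
gripper_width: 0.0002
finger_force: 1.7
```

>>> play_rows(
  increments=[
    [0, 0, 0, 0.05, 0, 0, 0],
    [0, 0, 0, 0, 0, 0, 0],
  ],
)

```text
time_s: 15.75
tool_pos: [0.4223, 0.0539, 0.0328]
orientation: [-0.0, 0.663, 0.748, -0.0]
contact_force: [-2.2, -4.5, 2.2]
gripper_width: 0.0005
finger_force: 2.1
```

>>> play_rows(
  increments=[
    [0, 0, 0, 0.05, 0, 0, 0],
    [0, 0, 0, 0, 0, 0, 0],
  ],
)

```text
time_s: 15.95
tool_pos: [0.4222, 0.0542, 0.0328]
orientation: [0.0, 0.663, 0.748, -0.0]
contact_force: [-2.3, -5.4, 2.5]
gripper_width: -0.0004
finger_force: 2.5
```

>>> play_rows(
  increments=[
    [0, 0, 0, 0.05, 0, 0, 0],
    [0, 0, 0, 0, 0, 0, 0],
  ],
)

```text
time_s: 16.15
tool_pos: [0.422, 0.0544, 0.0327]
orientation: [0.0, 0.664, 0.748, -0.001]
contact_force: [-1.6, -6.7, 1.6]
gripper_width: 0.0003
finger_force: 2.9
```

Force climbs with each 0.5 mm while the tool hardly advances: both jaws bear at roughly 3 N of squeeze. Stopping, backing off and leaving.

>>> play_rows(
  increments=[
    [0, 0, 0, -0.2, 0, 0, 0],
    [0, 0, 0, -0.5, 0, 0, 0],
    [0, 0, 0, -1.5, 0, 0, 0],
    [0, 0, 0, -1.5, 0, -1, 0],
    [0, 0, 0, 0, 0, -4, 0],
    [0, 0, 0, 0, 0, -4, 0],
    [0, 0, 0, -4, 0, -4, 0],
    [0, 0, 0, -4, 0, 0, 0],
  ],
)

```text
time_s: 16.95
tool_pos: [0.4395, -0.0554, 0.1626]
orientation: [0.004, 0.662, 0.75, 0.003]
contact_force: [0.9, -1.2, 0.0]
gripper_width: -0.0001
finger_force: 0.0
```

>>> play_rows(
  increments=[
    [0, 0, 0, -4, 0, 0, 0],
    [0, 0, 0, -4, 0, 0, 0],
    [0, 0, 0, 0, 0, 0, 0],
    [0, 0, 0, 0, 0, 0, 0],
  ],
)

```text
time_s: 17.35
tool_pos: [0.4459, -0.1363, 0.1581]
orientation: [0.0, 0.664, 0.748, 0.001]
contact_force: [0.4, 0.6, -0.3]
gripper_width: -0.0002
finger_force: 0.0
```

```bash
python3 - <<'E'
from h import *
s=robot.capture("scene");print(robot.sense()["contact_force"])
cv2.imwrite("pics/a8.png",cv2.resize(s[280:360,185:285],(750,600),interpolation=3)[:,:,::-1])
E
```

```text
[-0.27981802  0.27808479  0.24754477]
```

View pics/a8.png

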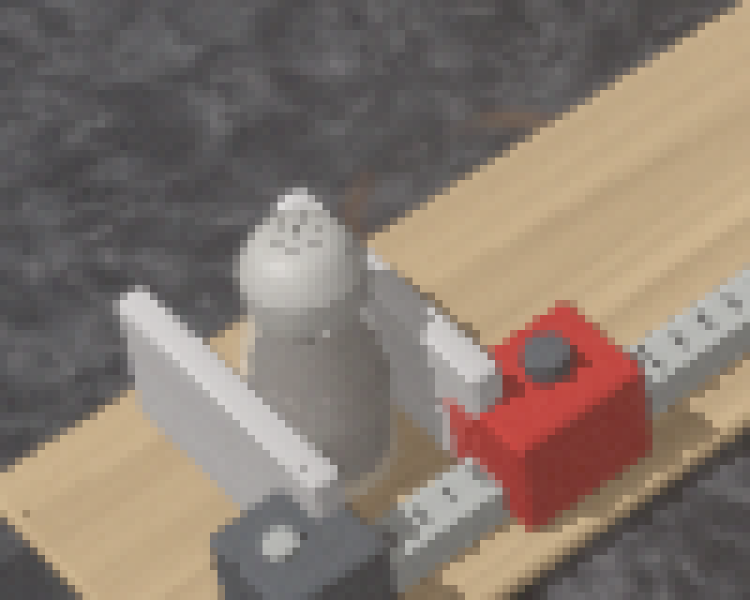

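The gauge is closed on the upright shaker, with the fixed face at scene ~(227,340), the moving face at ~(245,332) and the jaw square. The robot is clear. Handing in.

```bash
python3 -c "
from workcell import robot
print(robot.sign_off())"
```

```text
the job is handed in; nothing more can be done
None
```

The salt shaker stands upright and free on the gauge bed with both jaws closed on it at an estimated 3 N, the jaw looks square, the shot glasses and mill were not touched, and the job was handed in at about 17 s; no verdict was shown.

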